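# Free the ratchet and close the hold-down clamp

### The arm

A 6-joint arm with a two-finger parallel gripper is mounted at the origin on a cart in front of the work surface, level with it; the furniture and walls round the work are solid. World frame = base frame: x ahead of the robot, y to its left, z up, the work surface at z = 0. Lengths are in m, angles in rad, forces in N, time in s.
With the tool pointing down it reaches from about 0.25 to 0.8 m from the base axis. Payload 8.5 kg.
Tool frame: the origin (TCP) lies at the very end of the fingers, on their centre line; the grasp point (between the pads) lies 19 mm behind it (pinch_z is the distance from the TCP to the grasp point, in m); z points along the fingers, y is the line along which they close (so a half turn about z gives the same grasp; the last joint's range is limited). The gripper opens to 85 mm and grips with 20 to 120 N. Pads are 22 mm wide; open, the fingers measure 114 mm over their backs; the gripper's body (76 mm by 85 mm) begins 54 mm behind the grasp point. The pads swing forward as they close: fully open they stand 13 mm farther back than shut.
Start: joints at [-1.303, 0.238, -0.013, 1.319, 0, 1.571], TCP at [0.139, -0.506, 0.231] pointing down, gripper open.
Joint ranges: [-2.66, 2.66], [-1.03, 1.9], [-1.14, 1.46], [-1.82, 2.27], [-1.45, 1.34], [-3.14, 3.14]. Speed limits (rad/s): [2.22, 2.22, 2.79, 3.14, 3.14, 3.14].

### API

Orientations are given as a unit quaternion [w, x, y, z].
In Python, from station import observe, snapshot, camera_params, sign_off, pinch_z gives the robot as it stands.
- The arm moves only by the tool step_arm, never from a script. Its argument "motion" is a list of rows, each a list of 5 numbers: the shift along the tool's x, y, z scaled (see below), then the turn about the tool's z scaled (see below), then the gripper's target within -1 to 1 (shut at 1, half-way at 0, fully open at -1). A call has 1 to 12 rows; each row is the pose to reach, as a shift and turn from the pose commanded when the call began, along the tool's axes at that moment; what a row does not reach only later rows make up. The controller multiplies each number of a shift by 0.08 m and each number of a turn by 90 degrees. A row lasts 1/10 s, in which the tool goes at most 50 mm and 8.59 degrees, less where a joint would pass 70% of its speed; a pose out of reach is approached as far as the arm can. A call with a number of a shift or a turn outside -1 to 1 is refused whole. A call with a gripper value outside its range is refused whole. The fingers move at their own pace and stop on an object; "newtons" is the grip in N (left out, the last holds). Time passes only in rows, so rows that repeat a pose let the fingers close. It gives the time, the measured TCP pose, the force, the opening and the grip force at its end, in the units of the state.
- observe(): the state, without advancing time (a new reading comes with each control period).
- snapshot(name): name is "scene" or "top" or "wrist"; returns the picture (420x560x3 uint8, red, green, blue); there is no depth.
- camera_params(name): a dict with "mtx" (3x3 intrinsics, pixels), "dist" ([k1, k2, p1, p2, k3] as OpenCV has them; the pictures are not rectified), "eye" and "orientation" of the camera in the world. Camera axes: x right, y up, looking along -z (the intrinsics and any distortion apply to the point x, -y, -z); pixel columns grow to the right and rows downward; lengths in m; the calibration is good to about 2 mm. A picture is of the moment at which its call begins: read the wrist's pose just before it. camera_params takes no time and is no camera call; for the wrist camera it gives the pose at the moment of the call.
- sign_off(): hands the job in; it is judged then, once.
The state is a dict: "clock": time; "joint_positions": joint angles; "dq": joint speeds; "joint_torque": joint torques, N m; "position": TCP position; "eef_rot": TCP orientation; "contact_force": force on the tool from outside, world axes, zero at the start; "wrist_torque": the same for the moment, N m; "grip_width": opening from 0.0 (shut) to 1.0 (fully open); "grip_force": force on a finger pad.
Only numpy, scipy, OpenCV 4.12 (cv2) and the standard library are available. Lean on these libraries where they do the work, as an engineer would, in place of code of your own. Each camera call takes 0.05 s, during which the arm holds its last target. There are 200 camera calls.

### The job

Close the hold-down clamp over the sample box: press the ratchet pawl's thumb tab all the way down so that the pawl is lifted clear of the teeth, then push the raised arm by its black handle all the way down to its stop. Do it with the fingertips only, nothing is grasped or lifted; do not touch the sample box, and leave the other things where they stand.

Things in the scene. Friction and masses are not known exactly. Their poses are not given: they have to be found in the camera images.
- clamp: the hold-down clamp, fixed to the worktop: grey base plate 120 x 270 x 12 mm with posts, arm, toothed fan and pawl. Origin on the worktop under the arm's hinge, z up, y from hinge to handle, x along the pins. Plate: y -105 to 165, x -52 to 68 mm. Along y: tab -125, pawl post -75 (155 mm high), hinge cheeks 0 (106 mm high), box nest 105, handle 200 mm. Ratchet and pawl on the -x side
- lever_arm (a joint): angle of the arm above the level, rad: 0 = fully down, on its stop; 1.0 = highest. Starts at 0.76 to 0.95. Its pin is parallel to clamp x, 85 mm above the worktop. Stiff hinge: the arm stays wherever it is left; pushing the handle down takes 3 to 5 N. With the pawl in, the arm goes down only to 0.70, where a tooth meets the pawl
- handle_top (a point): centre of the upper face of the arm's black handle, a bar 32 mm wide, 75 mm long (along the arm), 18 mm thick; 200 mm from the hinge along the arm, and 9 mm above the arm's middle line. Its axes turn with the arm: y outward along the arm, z out of the upper face
- hinge_axis (a point): point on the arm's hinge pin, in the arm's middle plane
- pawl (a joint): angle of the pawl, rad: 0 = in the teeth, 0.36 = tab fully pressed, on its stop; the nose is clear of all teeth from about 0.2. No spring: it is stiff on its pin and stays where it is put; pressing takes about 3 N on the tab
- tab_top (a point): centre of the upper face of the pawl's thumb tab, a dark ribbed steel plate 40 mm (clamp x) by 30 mm (clamp y) and 6 mm thick, at the end of the clamp away from the handle. It lies level, 165 mm above the worktop, at pawl angle 0; it swings down about 17 mm on a radius of 54 mm round the pawl's pin when fully pressed
- pawl_axis (a point): point on the pawl's hinge pin (parallel to the clamp's x axis), 145 mm above the worktop, straight above clamp y = -75 mm; 50 mm from the tab's centre along y, 20 mm below the tab's upper face
- sample_box: loose cream plastic box with shut lid, 73 x 96 x 45 mm, standing in the clamp's nest under the arm on the 12 mm base plate; origin at the centre of its underside. The clamp's padded foot comes to rest on its lid when the arm is down
- petri_dish: loose clear dish, 60 mm across, 15 mm high, beside the clamp; bystander; origin at the centre of its underside
- bottle: loose 100 ml clear bottle with blue cap, 57 mm across, 101 mm high, beside the clamp; bystander; origin at the centre of its underside
- capped_tube: loose 50 ml tube with blue cap lying on the worktop, 30 x 114 x 30 mm; bystander; origin at the centre of its underside
- marker: loose marker pen with black cap lying on the worktop, 13 x 136 x 14 mm; bystander; origin at the centre of its underside
- timer: loose small bench timer with three keys, 62 x 62 x 18 mm, at the back; bystander; origin at the centre of its underside
- beaker: loose small clear beaker, 52 mm across, 69 mm high, at the back; bystander; origin at the centre of its underside
Things that resemble listed ones, but are neither listed nor needed, are in the scene too. Leave any orange or turquoise look-alike of the sample_box alone.

How it is judged:
On the way, in this order (a step that is already met when the one before it is completed fails the run):
1. the pawl is pressed free while the arm is still raised (value of joint pawl above 0.27 rad and value of joint lever_arm above 0.6 rad), for 0.2 s.
2. the arm is pushed fully down (value of joint lever_arm below 0.05 rad), for 0.2 s.
At the end, for the whole second after the job is handed in: the arm lies within 0.05 rad of its lower stop, the pawl is still free (over 0.25 rad), and the sample box stands upright and at rest within 10 mm of where it was (value of joint lever_arm below 0.05 rad and value of joint pawl above 0.25 rad and distance of sample_box from where it was at the start of the episode below 0.01 m and angle between sample_box's own z axis and vertical below 0.1 rad and linear speed of sample_box below 0.02 m/s); the robot touches nothing.
It fails at once if the arm is forced down over the teeth with the pawl in (value of joint lever_arm below 0.5 rad and value of joint pawl below 0.15 rad).
It fails at once if the sample box is touched by the fingers, shifted or lifted (contact force between the fingers and sample_box above 1 N or distance of sample_box from where it was at the start of the episode above 0.015 m).
It fails at once if a bystander is shifted or lifted by more than 3 cm (distance of any of petri_dish, bottle, capped_tube, marker, timer, beaker from where it was at the start of the episode above 0.03 m).
It also fails if it takes over 40 s, if anything falls off the work surface, if the arm or the gripper's body presses on something with over 40 N, if the wrist force passes 120 N, or if a joint passes its speed limit or range.

## Working session

There is one attempt and no reset: what is moved stays moved. The work goes in short steps, Python scripts to look and compute and a tool call to move; the robot and the scene stay as the last step left them, time stands still between calls to the robot, and variables do not carry over. Pictures are saved under pics/ and viewed, at most 10 in all, crops included, and the job is handed in when it is done.

Besides the shell and the picture viewer there is one more tool, called after ">>>" by a JSON object that holds its "api" and its "payload", one argument or row to a line. step_arm: Moves the arm, as the interface text tells. Shifts and turns lie within -1 to 1; 1 stands for 0.08 m of shift or 90 degrees of turn. Its arguments: {"type":"object","properties":{"motion":{"type":"array","items":{"type":"array","items":{"type":"number"}}},"newtons":{"type":"number"}},"required":["motion"]}

```bash
mkdir -p pics; cat > h.py <<'E'
import numpy as np, cv2
from scipy.spatial.transform import Rotation as R
from station import *
def rot(q): return R.from_quat([q[1],q[2],q[3],q[0]])
def ray(c,uv):
    p=cv2.undistortPoints(np.array([[uv]],float),np.array(c['mtx']),np.array(c['dist']))[0,0]
    d=rot(c['orientation']).apply([p[0],-p[1],-1]); return np.array(c['eye']),d/np.linalg.norm(d)
def onz(c,uv,z):
    e,d=ray(c,uv); return e+d*(z-e[2])/d[2]
def tri(c1,u1,c2,u2):
    e1,d1=ray(c1,u1);e2,d2=ray(c2,u2)
    s=np.linalg.lstsq(np.c_[d1,-d2],e2-e1,rcond=None)[0]
    a,b=e1+d1*s[0],e2+d2*s[1]; return (a+b)/2,np.linalg.norm(a-b)
def proj(c,P):
    P=rot(c['orientation']).inv().apply(np.atleast_2d(P)-np.array(c['eye']))
    return cv2.projectPoints(P*[1,-1,-1],np.zeros(3),np.zeros(3),np.array(c['mtx']),np.array(c['dist']))[0][:,0]
E
python3 - <<'E'
from h import *
for n in("scene","top"):
    cv2.imwrite(f"pics/{n}0.png",snapshot(n)[:,:,::-1]); c=camera_params(n); print(n,c['eye'],c['orientation'],c['mtx'])
s=observe();print(s['clock'],s['position'],s['eef_rot'],pinch_z)
E
```

```text
scene [-0.45989459 -1.11783651  0.79868764] [ 0.77967908  0.50667775 -0.19062422 -0.31470716] [[475.1190981    0.         275.84410643]
 [  0.         475.1190981  203.95007357]
 [  0.           0.           1.        ]]
top [ 0.36539293 -0.02080569  1.32570809] [ 0.70530596  0.0585246  -0.06043178 -0.70389372] [[396.30949969   0.         278.09633687]
 [  0.         396.30949969 215.72570901]
 [  0.           0.           1.        ]]
0.1 [ 0.13882416 -0.50592886  0.23074595] [-6.44037009e-04  9.91049636e-01  1.33492302e-01 -9.61247013e-05] 0.0187
```

View pics/scene0.png

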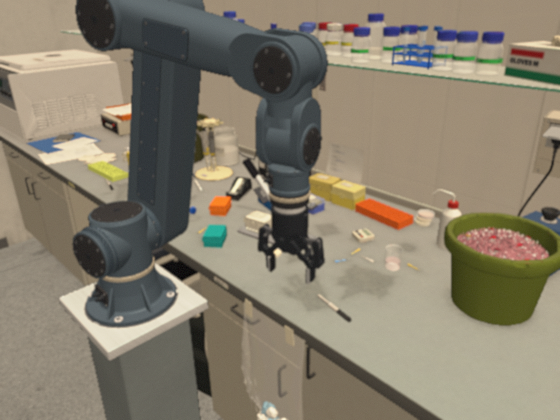

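View pics/top0.png

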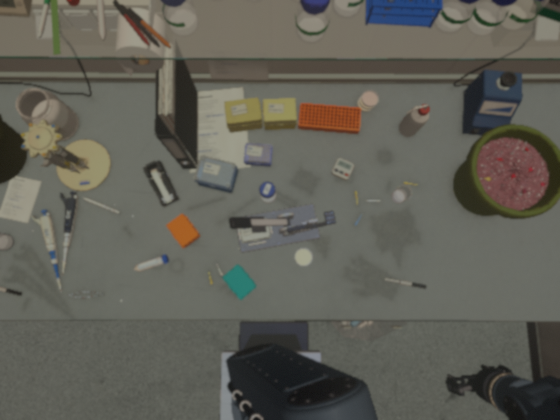

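The top view shows the clamp around (230–335, 205–250), with the handle at the left (240,222) and the tab at the right (325,217). I'll zoom in.

```bash
python3 - <<'E'
from h import *
im=cv2.imread("pics/top0.png")[185:285,215:355]
cv2.imwrite("pics/top0z.png",cv2.resize(im,None,fx=5.5,fy=5.5,interpolation=cv2.INTER_CUBIC))
c=camera_params("top")
for uv,z in [((232,222),.2),((325,217),.165),((335,217),.165)]: print(onz(c,uv,z))
E
```

```text
[0.53823517 0.10867559 0.2       ]
[ 0.55923768 -0.16306831  0.165     ]
[ 0.55930451 -0.19276278  0.165     ]
```

View pics/top0z.png

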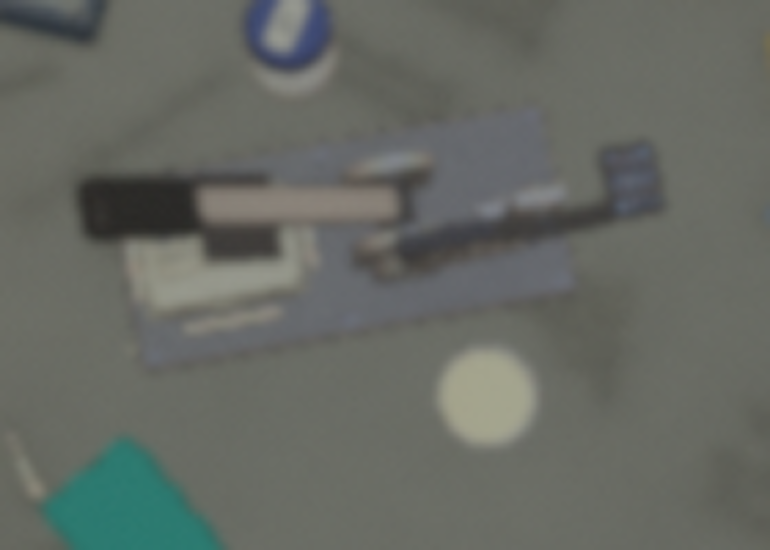

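```bash
cat >> h.py <<'E'
def Z(u,v): return (215+u/5.5,185+v/5.5)
E
python3 - <<'E'
from h import *
c=camera_params("top")
W=np.array([onz(c,Z(*p),.012)[:2] for p in [(545,108),(573,290),(150,368)]])
L=np.array([[.068,-.105],[-.052,-.105],[-.052,.165]])
H=lambda a:a-a.mean(0)
U,S,V=np.linalg.svd(H(L).T@H(W)); Rm=(U@V).T; t=W.mean(0)-Rm@L.mean(0)
th=np.arctan2(Rm[1,0],Rm[0,0]);print("yaw",th,"t",t,"res",L@Rm.T+t-W, "side",np.linalg.norm(W[0]-W[1]),np.linalg.norm(W[1]-W[2]))
tw=onz(c,Z(632,180),.165);print("tab",tw,"in clamp",Rm.T@(tw[:2]-t))
# arm corners: handle far edge & near arm end
for p in [(85,180),(88,238),(200,185),(198,235)]:
    e,d=ray(c,Z(*p)); el=np.r_[Rm.T@(e[:2]-t),e[2]]; dl=np.r_[Rm.T@d[:2],d[2]]
    for a in (.76,.85,.95):
        # plane of upper face: z' = 9mm above arm line
        n=np.array([0,-np.sin(a),np.cos(a)]);o=np.array([0,0,.085])
        k=((o-el)@n+.009)/(dl@n);P=el+k*dl;print(p,a,"x",P[0].round(4),"along",(P-o)@np.array([0,np.cos(a),np.sin(a)]).round(4))
E
```

```text
yaw 0.1734018458367522 t [ 0.54551459 -0.05405734] res [[ 3.54908655e-03 -2.80056220e-05]
 [-2.32915447e-03 -5.28819688e-03]
 [-1.21993208e-03  5.31620251e-03]] side 0.11337895356023259 0.2597624451843387
tab [ 0.5570815  -0.17760188  0.165     ] in clamp [-0.00992221 -0.12368749]
(85, 180) 0.76 x 0.025 along 0.22882203930982514
(85, 180) 0.85 x 0.0198 along 0.24835069184380076
(85, 180) 0.95 x 0.0129 along 0.27692272428126746
(88, 238) 0.76 x -0.0046 along 0.23256055395575176
(88, 238) 0.85 x -0.0091 along 0.25228632047931376
(88, 238) 0.95 x -0.0151 along 0.2811352222991321
(200, 185) 0.76 x 0.0215 along 0.15381854678683388
(200, 185) 0.85 x 0.0181 along 0.1686722588126053
(200, 185) 0.95 x 0.0133 along 0.19058845311928777
(198, 235) 0.76 x -0.0051 along 0.16078853149000624
(198, 235) 0.85 x -0.0082 along 0.17613499954965148
(198, 235) 0.95 x -0.0125 along 0.19876051492490432
```

The enlarged top view shows the plate corners at zoom px (545,108), (573,290) and (150,368), and the tab at (632,180). That gives the tab at about (0.557, -0.178). Its clamp y comes out as -0.124, close to the given -0.125. The arm angle is about 0.79 and the handle sits at clamp x of about +8 mm. Moving over with the fingers shut.

>>> {"api": "step_arm", "payload": {
  "motion": [
    [0.5,-0.2,0,0,1],
    [1,-0.43,0,0,1],
    [1,-0.43,0,0,1]
  ]
}}

```text
clock: 0.4
position: [0.2094, -0.4491, 0.2311]
eef_rot: [-0.001, 0.991, 0.135, 0.0]
contact_force: [-0.5, -0.1, -0.6]
grip_width: 0.516
grip_force: 0.0
```

>>> {"api": "step_arm", "payload": {
  "motion": [
    [0.5,-0.2,0,0,1],
    [1,-0.43,0,0,1]
  ]
}}

```text
clock: 0.6
position: [0.2752, -0.3974, 0.231]
eef_rot: [-0.0, 0.991, 0.132, -0.0]
contact_force: [1.1, -1.2, 0.0]
grip_width: 0.149
grip_force: 0.0
```

>>> {"api": "step_arm", "payload": {
  "motion": [
    [0.5,-0.2,0,0,1],
    [1,-0.43,0,0,1]
  ]
}}

```text
clock: 0.8
position: [0.3439, -0.3425, 0.2311]
eef_rot: [0.0, 0.991, 0.133, -0.0]
contact_force: [0.8, -0.9, 0.1]
grip_width: -0.002
grip_force: 0.0
```

>>> {"api": "step_arm", "payload": {
  "motion": [
    [0.5,-0.2,0,0,1],
    [1,-0.43,0,0,1]
  ]
}}

```text
clock: 1.0
position: [0.4121, -0.288, 0.2312]
eef_rot: [0.0, 0.991, 0.133, -0.0]
contact_force: [-0.0, -0.5, 0.1]
grip_width: 0.002
grip_force: 0.0
```

>>> {"api": "step_arm", "payload": {
  "motion": [
    [0.5,-0.2,0,0,1],
    [1,-0.43,0,0,1],
    [1,-0.43,0,0,1],
    [1,-0.43,0,0,1]
  ]
}}

```text
clock: 1.4
position: [0.4794, -0.234, 0.2307]
eef_rot: [-0.0, 0.991, 0.135, -0.001]
contact_force: [-0.5, -0.3, -0.4]
grip_width: 0.001
grip_force: 0.0
```

```bash
python3 - <<'E'
from h import *
im=[]
c=camera_params("wrist"); w=snapshot("wrist")
c2=camera_params("scene"); s=snapshot("scene")
np.save("w1.npy",np.array([c],dtype=object),allow_pickle=True)
cv2.imwrite("pics/w1.png",w[:,:,::-1]); cv2.imwrite("pics/s1.png",s[:,:,::-1])
print(c['eye'],proj(c,[.557,-.178,.165]),proj(c2,[[.557,-.178,.165],[.53,.08,.23]]))
E
```

```text
[ 0.54995163 -0.21353591  0.37268025] [[234.88474125  98.09470211]] [[311.05186812 204.88421714]
 [251.32814123 168.60994556]]
```

View pics/w1.png

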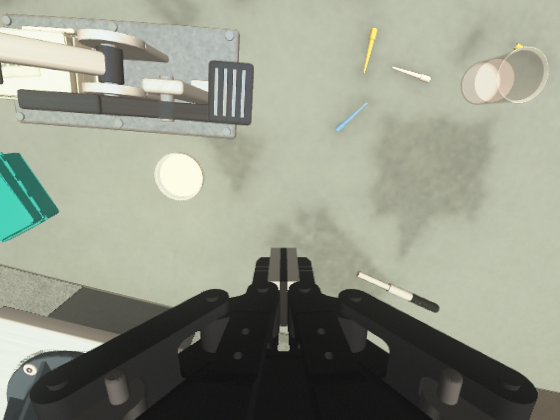

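The wrist view shows the ribbed tab with corners at (210,62), (252,63), (250,124) and (210,123). The shut fingertips are at (285,255), and the plate's tab end runs from (240,30) to (238,137).

```bash
python3 - <<'E'
from h import *
c=np.load("w1.npy",allow_pickle=True)[0]
T=np.array([onz(c,p,.165) for p in [(210,62),(252,63),(250,124),(210,123)]])
m=T.mean(0);print("tab",m,[np.linalg.norm(T[i]-T[(i+1)%4]) for i in range(4)])
ax=(T[0]+T[1]-T[2]-T[3])[:2];yaw=np.arctan2(ax[1],ax[0]);print("yaw",yaw)
P=np.array([onz(c,p,.012) for p in [(240,30),(238,137),(18,121)]])
a=P[0]-P[1];b=P[2]-P[1];print("plate",P,np.arctan2(a[1],a[0]),np.arctan2(-b[0],b[1]),np.linalg.norm(a),np.linalg.norm(b))
y=np.arctan2(a[1],a[0]);Rm=np.array([[np.cos(y),-np.sin(y)],[np.sin(y),np.cos(y)]])
o=(P[0]+P[1])[:2]/2-Rm@[.008,-.105];print("origin",o,"tab local",Rm.T@(m[:2]-o))
s=observe();r=rot(s['eef_rot']);tgt=np.r_[o+Rm@[(Rm.T@(m[:2]-o))[0],-.130],.19]
print(tgt,r.inv().apply(tgt-s['position'])/.08)
E
```

```text
tab [ 0.55891476 -0.17451138  0.165     ] [np.float64(0.027483735960114233), np.float64(0.03857472460073766), np.float64(0.02756860303174113), np.float64(0.03856924719482287)]
yaw 0.20394901157592327
plate [[ 0.63322921 -0.14126515  0.012     ]
 [ 0.51988382 -0.16534537  0.012     ]
 [ 0.46887688  0.09974258  0.012     ]] 0.20933746364355973 0.19009191670248948 0.11587508218735627 0.26995059693139234
origin [ 0.54691092 -0.05226003] tab local [-0.0136635 -0.122077 ]
[ 0.56056125 -0.18226141  0.19      ] [ 1.16524051 -0.36533684  0.51218919]
```

The two views agree to within 4 mm. Moving above the tab.

>>> {"api": "step_arm", "payload": {
  "motion": [
    [0.5,-0.2,0,0,1],
    [1,-0.36,0,0,1],
    [1,-0.36,0,0,1]
  ]
}}

```text
clock: 1.8
position: [0.5509, -0.1849, 0.2309]
eef_rot: [-0.0, 0.991, 0.134, 0.001]
contact_force: [0.4, 0.3, -0.3]
grip_width: 0.001
grip_force: 0.0
```

>>> {"api": "step_arm", "payload": {
  "motion": [
    [0.16,0,0.2,0,1],
    [0.16,0,0.5,0,1],
    [0.16,0,0.65,0,1],
    [0.16,0,0.65,0,1]
  ]
}}

```text
clock: 2.2
position: [0.5591, -0.1827, 0.177]
eef_rot: [-0.001, 0.991, 0.133, -0.002]
contact_force: [0.4, -0.1, -0.4]
grip_width: 0.001
grip_force: 0.0
```

>>> {"api": "step_arm", "payload": {
  "motion": [
    [0,0,0.08,0,1],
    [0,0,0.16,0,1],
    [0,0,0.22,0,1],
    [0,0,0.28,0,1]
  ]
}}

```text
clock: 2.6
position: [0.5616, -0.1829, 0.1574]
eef_rot: [0.001, 0.991, 0.133, 0.001]
contact_force: [0.6, -3.2, 2.9]
grip_width: 0.001
grip_force: 2.0
```

>>> {"api": "step_arm", "payload": {
  "motion": [
    [0,0,0.03,0,1],
    [0,0,0.06,0,1],
    [0,0,0.06,0,1]
  ]
}}

```text
clock: 2.9
position: [0.5611, -0.1822, 0.152]
eef_rot: [-0.0, 0.991, 0.134, 0.0]
contact_force: [0.1, -2.7, 1.9]
grip_width: 0.001
grip_force: 1.2
```

>>> {"api": "step_arm", "payload": {
  "motion": [
    [0,0,0.03,0,1],
    [0,0,0.05,0,1],
    [0,0,0.05,0,1]
  ]
}}

```text
clock: 3.2
position: [0.561, -0.1821, 0.1478]
eef_rot: [-0.0, 0.991, 0.134, -0.0]
contact_force: [1.0, -2.0, 2.4]
grip_width: -0.001
grip_force: 1.3
```

>>> {"api": "step_arm", "payload": {
  "motion": [
    [0,0,0.02,0,1],
    [0,0,0.04,0,1],
    [0,0,0.04,0,1]
  ]
}}

```text
clock: 3.5
position: [0.5612, -0.1823, 0.1462]
eef_rot: [0.0, 0.991, 0.134, 0.001]
contact_force: [-1.8, -2.2, 12.9]
grip_width: 0.001
grip_force: 6.4
```

The force jumped to 13 N, so the tab is on its stop. Hold briefly and retreat straight up.

>>> {"api": "step_arm", "payload": {
  "motion": [
    [0,0,0,0,1],
    [0,0,-0.2,0,1],
    [0,0,-0.6,0,1],
    [0,0,-1,0,1],
    [0,0,-1,0,1]
  ]
}}

```text
clock: 4.0
position: [0.5623, -0.182, 0.2286]
eef_rot: [0.001, 0.991, 0.134, 0.002]
contact_force: [0.6, 0.2, 0.5]
grip_width: 0.004
grip_force: 0.0
```

>>> {"api": "step_arm", "payload": {
  "motion": [
    [0,0,-0.5,0,1],
    [0,0,-1,0,1],
    [0,0,-1,0,1],
    [0,0,-1,0,1]
  ]
}}

```text
clock: 4.4
position: [0.5611, -0.1818, 0.3047]
eef_rot: [-0.0, 0.991, 0.134, 0.0]
contact_force: [-0.0, -0.1, -0.8]
grip_width: -0.005
grip_force: 0.0
```

```bash
python3 - <<'E'
from h import *
c=camera_params("wrist"); w=snapshot("wrist"); t=snapshot("top")
np.save("w2.npy",np.array([c],dtype=object),allow_pickle=True)
cv2.imwrite("pics/w2.png",w[:,:,::-1])
E
```

```text
(no output)
```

View pics/w2.png

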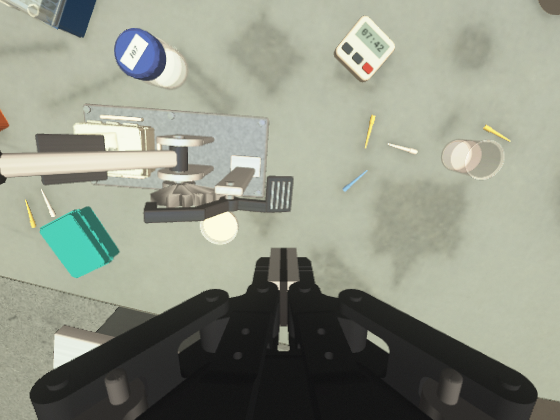

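The wrist view shows the pawl's far end lifted and the tab tilted down at (281,194). The arm is still raised at the left, around (90,162). Moving to the handle.

>>> {"api": "step_arm", "payload": {
  "motion": [
    [0.06,-0.4,0,0,1],
    [0.12,-0.82,0,0,1]
  ]
}}

```text
clock: 4.7
position: [0.5521, -0.1161, 0.3027]
eef_rot: [-0.001, 0.991, 0.133, -0.002]
contact_force: [0.2, 0.2, -0.1]
grip_width: -0.002
grip_force: 0.0
```

>>> {"api": "step_arm", "payload": {
  "motion": [
    [0.06,-0.4,0,0,1],
    [0.12,-0.82,0,0,1],
    [0.12,-0.82,0,0,1],
    [0.12,-0.82,0,0,1]
  ]
}}

```text
clock: 5.1
position: [0.5442, -0.0499, 0.3037]
eef_rot: [-0.0, 0.991, 0.134, -0.001]
contact_force: [-0.4, -0.8, -0.2]
grip_width: 0.002
grip_force: 0.0
```

```bash
python3 - <<'E'
from h import *
c=camera_params("wrist"); w=snapshot("wrist")
np.save("w3.npy",np.array([c],dtype=object),allow_pickle=True)
cv2.imwrite("pics/w3.png",w[:,:,::-1])
E
```

```text
(no output)
```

View pics/w3.png

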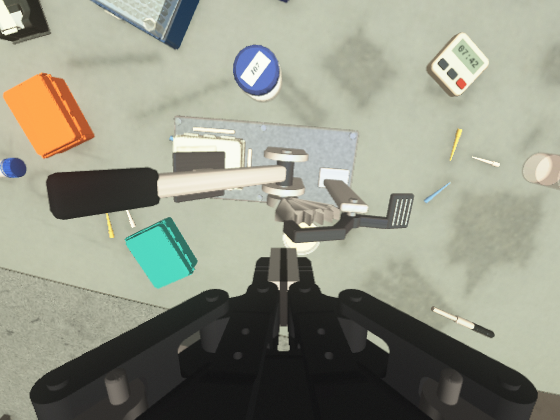

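The handle's upper face has corners at (158,168), (160,203), (52,216) and (48,177).

```bash
python3 - <<'E'
from h import *
c=np.load("w3.npy",allow_pickle=True)[0]
y=.195;Rm=np.array([[np.cos(y),-np.sin(y)],[np.sin(y),np.cos(y)]]);o2=np.array([.546,-.053])
px=[(158,168),(160,203),(52,216),(48,177)]
for a in (.72,.76,.8,.85,.9):
    n=np.array([0,-np.sin(a),np.cos(a)]);o=np.array([0,0,.085]);Q=[]
    for p in px:
        e,d=ray(c,p); el=np.r_[Rm.T@(e[:2]-o2),e[2]]; dl=np.r_[Rm.T@d[:2],d[2]]
        P=el+((o-el)@n+.009)/(dl@n)*dl; Q.append([P[0],(P-o)@[0,np.cos(a),np.sin(a)]])
    print(a,np.round(Q,3).tolist())
s=observe();r=rot(s['eef_rot']);print(s['position'])
for a in (.8,.6,.4,.2,0):
    for x in(.008,):
        l=np.array([x,.2*np.cos(a)-.009*np.sin(a),.085+.2*np.sin(a)+.009*np.cos(a)])
        w=np.r_[Rm@l[:2]+o2,l[2]];print(a,w,r.inv().apply(w-s['position'])/.08)
E
```

```text
0.72 [[0.027, 0.16], [-0.004, 0.16], [-0.004, 0.238], [0.025, 0.237]]
0.76 [[0.028, 0.163], [-0.002, 0.163], [-0.001, 0.239], [0.026, 0.237]]
0.8 [[0.03, 0.166], [-0.0, 0.166], [0.002, 0.24], [0.028, 0.239]]
0.85 [[0.031, 0.17], [0.002, 0.17], [0.005, 0.242], [0.03, 0.241]]
0.9 [[0.033, 0.175], [0.005, 0.175], [0.009, 0.245], [0.033, 0.244]]
[ 0.54445311 -0.05059341  0.30385629]
0.8 [0.52809969 0.07891679 0.23474158] [ 0.23385081 -1.61458595  0.8644989 ]
0.6 [0.52284858 0.10550338 0.20535652] [ 0.25936148 -1.95220332  1.23197143]
0.4 [0.51883333 0.12583274 0.17117322] [ 0.27912335 -2.2102734   1.65938416]
0.2 [0.51621402 0.1390944  0.13355447] [ 0.29234858 -2.37850774  2.1296975 ]
0 [0.51509507 0.14475967 0.094     ] [ 0.29850992 -2.45019938  2.62416155]
```

Arm angle is about 0.77 and the handle centre is at clamp x of about 0.011. Next I move above the handle and follow the arc down.

>>> {"api": "step_arm", "payload": {
  "motion": [
    [0.07,-0.4,0,0,1],
    [0.13,-0.82,0,0,1]
  ]
}}

```text
clock: 5.35
position: [0.5376, 0.0144, 0.304]
eef_rot: [-0.0, 0.991, 0.132, -0.001]
contact_force: [-0.4, 0.4, -0.7]
grip_width: 0.003
grip_force: 0.0
```

>>> {"api": "step_arm", "payload": {
  "motion": [
    [0.07,-0.4,0,0,1],
    [0.13,-0.82,0,0,1],
    [0.13,-0.82,0,0,1],
    [0.13,-0.82,0.3,0,1],
    [0.13,-0.82,0.6,0,1],
    [0.13,-0.82,0.7,0,1]
  ]
}}

```text
clock: 5.95
position: [0.5295, 0.08, 0.2466]
eef_rot: [0.0, 0.991, 0.133, -0.002]
contact_force: [0.0, -1.6, 5.3]
grip_width: 0.0
grip_force: 2.0
```

>>> {"api": "step_arm", "payload": {
  "motion": [
    [0.01,-0.1,0.1,0,1],
    [0.02,-0.19,0.2,0,1],
    [0.02,-0.27,0.3,0,1],
    [0.03,-0.34,0.4,0,1],
    [0.03,-0.41,0.5,0,1],
    [0.04,-0.48,0.6,0,1],
    [0.04,-0.54,0.7,0,1],
    [0.05,-0.6,0.8,0,1]
  ]
}}

```text
clock: 6.75
position: [0.5213, 0.1294, 0.1844]
eef_rot: [-0.0, 0.991, 0.134, 0.0]
contact_force: [-0.5, -0.6, 4.6]
grip_width: 0.001
grip_force: 1.8
```

>>> {"api": "step_arm", "payload": {
  "motion": [
    [0,-0.04,0.12,0,1],
    [0.01,-0.08,0.24,0,1],
    [0.01,-0.11,0.36,0,1],
    [0.01,-0.14,0.48,0,1],
    [0.01,-0.16,0.6,0,1],
    [0.02,-0.18,0.72,0,1],
    [0.02,-0.2,0.84,0,1],
    [0.02,-0.21,0.92,0,1]
  ]
}}

```text
clock: 7.55
position: [0.5187, 0.1438, 0.1103]
eef_rot: [-0.001, 0.991, 0.135, -0.0]
contact_force: [-0.7, 1.3, 2.9]
grip_width: 0.005
grip_force: 1.7
```

>>> {"api": "step_arm", "payload": {
  "motion": [
    [0,-0.01,0.06,0,1],
    [0,-0.02,0.12,0,1],
    [0,-0.02,0.17,0,1],
    [0,-0.02,0.17,0,1]
  ]
}}

```text
clock: 7.95
position: [0.5184, 0.1442, 0.0971]
eef_rot: [-0.001, 0.991, 0.135, -0.001]
contact_force: [-0.1, 0.7, -0.7]
grip_width: -0.002
grip_force: 0.0
```

>>> {"api": "step_arm", "payload": {
  "motion": [
    [0,0,0.03,0,1],
    [0,0,0.05,0,1],
    [0,0,0.05,0,1]
  ]
}}

```text
clock: 8.25
position: [0.5186, 0.1443, 0.094]
eef_rot: [-0.001, 0.991, 0.135, -0.0]
contact_force: [-1.3, -0.2, 5.3]
grip_width: 0.004
grip_force: 2.6
```

>>> {"api": "step_arm", "payload": {
  "motion": [
    [0,0,0.02,0,1],
    [0,0,0.04,0,1],
    [0,0,0.04,0,1]
  ]
}}

```text
clock: 8.55
position: [0.5187, 0.1444, 0.0936]
eef_rot: [-0.001, 0.991, 0.135, 0.001]
contact_force: [-10.8, -2.2, 35.6]
grip_width: 0.005
grip_force: 17.3
```

The force rose to 36 N at z = 0.0936, and the handle top should be at 0.094 with the arm down, so the arm is on its stop. Retreating up and checking.

>>> {"api": "step_arm", "payload": {
  "motion": [
    [0,0,-0.1,0,1],
    [0,0,-0.5,0,1],
    [0,0,-1,0,1],
    [0,0,-1,0,1]
  ]
}}

```text
clock: 8.95
position: [0.5212, 0.1449, 0.1752]
eef_rot: [-0.001, 0.991, 0.135, 0.004]
contact_force: [1.7, 0.5, 0.0]
grip_width: -0.002
grip_force: 0.0
```

>>> {"api": "step_arm", "payload": {
  "motion": [
    [0,0.3,-0.5,0,1],
    [0,0.6,-1,0,1],
    [0,1,-1,0,1],
    [0,1,-1,0,1],
    [0,1,-1,0,1]
  ]
}}

```text
clock: 9.45
position: [0.5401, 0.0665, 0.2497]
eef_rot: [-0.001, 0.991, 0.135, -0.001]
contact_force: [-0.0, 1.5, 0.3]
grip_width: 0.002
grip_force: 0.0
```

```bash
python3 - <<'E'
from h import *
c=camera_params("wrist"); w=snapshot("wrist")
cv2.imwrite("pics/w4.png",w[:,:,::-1])
np.save("w4.npy",np.array([c],dtype=object),allow_pickle=True)
E
```

```text
(no output)
```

View pics/w4.png

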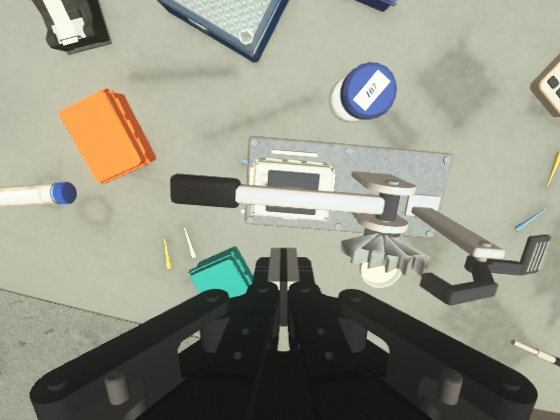

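The view shows the arm level with its foot on the lid at (290,190). The pawl is still lifted at (455,285) and the box is in its nest. The gripper is clear.

```bash
python3 -c "from station import *; print(sign_off())"
```

```text
the job is handed in; nothing more can be done
None
```

I pressed the pawl tab to its stop, pushed the arm down to its stop and handed the job in; the last picture showed the pawl still free and the box in its nest, but sign-off returned no verdict.

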